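# Find and open the free cover of the bench socket box

### The job

The ultrasonic cleaner needs a socket: of the four look-alike grey covers on the white bench socket box, three are caught from inside and only one is free on its pin. Press the covers lightly one after another on the ribbed pad at their far end until you find the one that rocks, then push its raised front lip up and over with the outside of the fingers until the cover leans back past upright and stays there. Do not grip anything, do not lean hard on a cover, and leave the tools and tins round about where they are.

Things in the scene. Friction and masses are not known exactly. Their poses are not given: they have to be found in the camera images.
- socket_box: white bench socket box, fixed, 116 (x) x 328 (y) x 62 high. Origin at table height under the covers' pin line, midway along the four covers; x to the far side, y left along the row, z up. Four equal grey covers, 102 (x) x 59.5 (y) x 4, 66 apart, close its top; left of them a plain end block 52 long. Below each cover a well 61 wide, rear wall 50 behind the pin, far half empty to 55 below the pin
- cover_a (a joint): tilt of the leftmost (+y) cover about its pin (along y, 59 above the table), rad: 0 shut and flush, grows as the far end dips and the front lip rises, 1.57 upright, stop at 1.9. If free it turns stiffly (0.03 N m, 1 to 3 N at the pad) and stays where it is left; if caught it stops below 0.06 (1 to 2 mm at the pad). Which one is free changes
- cover_b (a joint): tilt of the second from the left cover about its pin (along y, 59 above the table), rad: 0 shut and flush, grows as the far end dips and the front lip rises, 1.57 upright, stop at 1.9. If free it turns stiffly (0.03 N m, 1 to 3 N at the pad) and stays where it is left; if caught it stops below 0.06 (1 to 2 mm at the pad). Which one is free changes
- cover_c (a joint): tilt of the third from the left cover about its pin (along y, 59 above the table), rad: 0 shut and flush, grows as the far end dips and the front lip rises, 1.57 upright, stop at 1.9. If free it turns stiffly (0.03 N m, 1 to 3 N at the pad) and stays where it is left; if caught it stops below 0.06 (1 to 2 mm at the pad). Which one is free changes
- cover_d (a joint): tilt of the rightmost (-y) cover about its pin (along y, 59 above the table), rad: 0 shut and flush, grows as the far end dips and the front lip rises, 1.57 upright, stop at 1.9. If free it turns stiffly (0.03 N m, 1 to 3 N at the pad) and stays where it is left; if caught it stops below 0.06 (1 to 2 mm at the pad). Which one is free changes
- pad_a (a point): middle of the black ribbed press pad on top of the leftmost (+y) cover, 28 behind its pin (the cover's far edge is 48 behind it), 62 above the table when shut; pressed here a free cover tips (pressed 10 down to about 0.45 rad, 27 down to about 1 rad), pressed ahead of the pin none moves
- pad_b (a point): middle of the black ribbed press pad on top of the second from the left cover, 28 behind its pin (the cover's far edge is 48 behind it), 62 above the table when shut; pressed here a free cover tips (pressed 10 down to about 0.45 rad, 27 down to about 1 rad), pressed ahead of the pin none moves
- pad_c (a point): middle of the black ribbed press pad on top of the third from the left cover, 28 behind its pin (the cover's far edge is 48 behind it), 62 above the table when shut; pressed here a free cover tips (pressed 10 down to about 0.45 rad, 27 down to about 1 rad), pressed ahead of the pin none moves
- pad_d (a point): middle of the black ribbed press pad on top of the rightmost (-y) cover, 28 behind its pin (the cover's far edge is 48 behind it), 62 above the table when shut; pressed here a free cover tips (pressed 10 down to about 0.45 rad, 27 down to about 1 rad), pressed ahead of the pin none moves
- lip_a (a point): middle of the front edge of the leftmost (+y) cover at its top face, 54 ahead of its pin; it swings up and over the pin on this radius. While the cover is tipped less than about 0.9 rad a level push on this edge only jams it against the pin: lift it along its arc, or first press the pad deeper
- lip_b (a point): middle of the front edge of the second from the left cover at its top face, 54 ahead of its pin; it swings up and over the pin on this radius. While the cover is tipped less than about 0.9 rad a level push on this edge only jams it against the pin: lift it along its arc, or first press the pad deeper
- lip_c (a point): middle of the front edge of the third from the left cover at its top face, 54 ahead of its pin; it swings up and over the pin on this radius. While the cover is tipped less than about 0.9 rad a level push on this edge only jams it against the pin: lift it along its arc, or first press the pad deeper
- lip_d (a point): middle of the front edge of the rightmost (-y) cover at its top face, 54 ahead of its pin; it swings up and over the pin on this radius. While the cover is tipped less than about 0.9 rad a level push on this edge only jams it against the pin: lift it along its arc, or first press the pad deeper
- loupe: black watchmaker's eyeglass, 34 x 34 x 28, standing on the box's plain left end block; origin: centre of its underside; a bystander, leave it where it stands
- green_driver: thin steel screwdriver with a green band, 90 long, 12 thick, lying on the table in front of the box; a bystander, leave it where it stands
- steel_tweezers: steel tweezers, 121 long, 9 high, lying on the table in front of the box; a bystander, leave it where it stands
- movement: watch movement in a red ring holder, 40 x 49 x 11, on the table left of the box; a bystander, leave it where it stands
- brown_bottle: brown bottle with a black cap, 31 across, 62 high, on the table left of the box; a bystander, leave it where it stands
- cream_tin: round tin with a cream lid, 62 across, 22 high, on the table right of the box; a bystander, leave it where it stands
- blower: red rubber dust blower, 51 across, 88 high, on the table right of the box; a bystander, leave it where it stands

How it is judged:
By the outcome, as a careful person would: the job done as asked, in the order asked, and still so for the second after the job is handed in, with the robot touching nothing.
It also fails if it takes over 72 s, if anything falls off the work surface, if the arm or the gripper's body presses on something with over 40 N, if the wrist force passes 120 N, or if a joint passes its speed limit or range.

### The arm

A 6-joint arm with a two-finger parallel gripper is mounted at the origin on a cart in front of the work surface, level with it; the furniture and walls round the work are solid. World frame = base frame: x ahead of the robot, y to its left, z up, the work surface at z = 0. Lengths are in m, angles in rad, forces in N, time in s.
With the tool pointing down it reaches from about 0.25 to 0.775 m from the base axis. Payload 4 kg.
Tool frame: the origin (TCP) lies where the fingers leave the gripper's body, on its centre line; the fingertips stand 97 mm ahead of it and the grasp point (between the pads) lies 78 mm ahead of it; z points along the fingers, y is the line along which they close (so a half turn about z gives the same grasp; the last joint's range is limited). The gripper opens to 94 mm and grips with 3 to 60 N. Pads are 16 mm wide; open, the fingers measure 119 mm over their backs; the gripper's body (75 mm by 177 mm) begins 78 mm behind the grasp point.
Start: joints at [1.154, 0.087, 1.371, -0, 1.684, -0.103], TCP at [0.17, 0.523, 0.303] pointing down, gripper open.
Joint ranges: [-3.1, 3.1], [-0.76, 2.03], [0.27, 2.55], [-1.08, 4.22], [0.17, 2.65], [-2.57, 2.57]. Speed limits (rad/s): [2.79, 2.79, 3.14, 3.14, 3.14, 3.14].

### API

Orientations are given as a unit quaternion [x, y, z, w].
In Python, from cell import manip gives the robot as it stands.
- The arm moves only by the tool jog_arm, never from a script. Its argument "motion" is a list of rows, each a list of 5 numbers: the finger opening in mm, from 0 to 94, then the shift along the world's x, y, z as a fraction of full scale, then the turn about the world's z as a fraction of full scale. A call has 1 to 12 rows; each row shifts and turns the commanded pose from where the row before left it; what a row does not reach is not made up. Full scale, the value 1, is 0.03 m for a shift and 0.08 rad for a turn. A row lasts 1/12 s, in which the tool goes at most 41.7 mm and 7.16 degrees, less where a joint would pass 70% of its speed; a pose out of reach is approached as far as the arm can. A call with a number of a shift or a turn outside -1 to 1 is refused whole. A call with a gripper value outside its range is refused whole. The fingers move at their own pace and stop on an object; "squeeze" is the grip in N (left out, the last holds). Time passes only in rows, so rows that do not move let the fingers close. It gives the time, the measured TCP pose, the force, the opening and the grip force at its end, in the units of the state.
- manip.read_state(): the state, without advancing time (a new reading comes with each control period).
- manip.grab_frame(name): name is "scene" or "side" or "wrist"; returns the picture (420x560x3 uint8, red, green, blue); there is no depth.
- manip.calibration(name): a dict with "K" (3x3 intrinsics, pixels), "R" (3x3) and "t" (3): a world point X has camera coordinates R X + t. Camera axes: x right, y down, z forward; pixel columns grow to the right and rows downward; lengths in m; the calibration is good to about 2 mm. A picture is of the moment at which its call begins: read the wrist's pose just before it. calibration takes no time and is no camera call; for the wrist camera it gives the pose at the moment of the call.
- manip.sign_off(): hands the job in; it is judged then, once.
Trained networks look in the newest picture that a camera, given by its name, has taken for a name from the list of things; names that differ only in an ending like _2 or _b are one class to them, and where a whole thing is asked for, a point or a joint stands for the part that bears it (a point fixed in the world has none). Each returns a list of dicts, best first, with "confidence" (0 to 1); they miss things now and then, are a little off and sometimes report something else, mostly with a low value. They report only what shows in the picture. A call takes as long as a camera call.
- manip.regions_of(camera, label): "region" (420x560 bool, what is visible of it) and "extent" ([left, top, right, bottom] in pixels, round what is visible of it).
The state is a dict: "clock": time; "q": joint angles; "joint_velocities": joint speeds; "joint_efforts": joint torques, N m; "ee_pos": TCP position; "tool_rot": TCP orientation; "force": force on the tool from outside, world axes, zero at the start; "torque": the same for the moment, N m; "opening": finger opening in m; "grasp_force": force on a finger pad.
Only numpy, scipy, OpenCV 4.12 (cv2) and the standard library are available. Lean on these libraries where they do the work, as an engineer would, in place of code of your own. Each camera call takes 0.05 s, during which the arm holds its last target. There are 200 camera calls.

## Working session

There is one attempt and no reset: what is moved stays moved. The work goes in short steps, Python scripts to look and compute and a tool call to move; the robot and the scene stay as the last step left them, time stands still between calls to the robot, and variables do not carry over. Pictures are saved under pics/ and viewed, at most 10 in all, crops included, and the job is handed in when it is done.

Besides the shell and the picture viewer there is one more tool, called after "Request:" by a JSON object that holds its "name" and its "arguments", one argument or row to a line. jog_arm: Moves the arm, as the interface text tells. Shift numbers are shares of 0.03 m and turn numbers shares of 0.08 rad, none past 1 either way. Its arguments: {"type":"object","properties":{"motion":{"type":"array"},"squeeze":{"type":"number"}},"required":["motion"]}

```bash
mkdir -p pics; python3 - <<'E'
from cell import manip
import cv2,numpy as np
for c in("scene","side"):
    f=manip.grab_frame(c);cv2.imwrite(f"pics/{c}0.png",f[...,::-1])
    k=manip.calibration(c);print(c,np.round(k["K"],1).tolist(),np.round(k["R"],3).tolist(),np.round(k["t"],3).tolist())
    for n in("socket_box","cover_a","pad_a"):
        for d in manip.regions_of(c,n)[:6]:
            m=d["region"];y,x=np.nonzero(m);print(n,round(d["confidence"],2),np.round(d["extent"]).tolist(),x.mean().round(1),y.mean().round(1))
s=manip.read_state();print(s["clock"],s["ee_pos"],s["tool_rot"],s["force"])
E
```

```text
scene [[472.3, 0.0, 283.5], [0.0, 472.3, 208.9], [0.0, 0.0, 1.0]] [[-0.696, -0.718, 0.012], [-0.569, 0.542, -0.619], [0.438, -0.438, -0.785]] [0.349, 0.398, 1.036]
socket_box 0.66 [218.0, 173.0, 344.0, 268.0] 283.6 219.9
socket_box 0.51 [284.0, 192.0, 316.0, 219.0] 300.4 203.1
cover_a 0.82 [243.0, 207.0, 282.0, 244.0] 261.2 226.9
cover_a 0.82 [262.0, 201.0, 302.0, 230.0] 281.1 214.9
cover_a 0.6 [303.0, 176.0, 339.0, 206.0] 318.9 192.0
cover_a 0.57 [277.0, 186.0, 319.0, 220.0] 300.4 203.0
pad_a 0.93 [262.0, 200.0, 300.0, 234.0] 281.2 214.5
pad_a 0.87 [243.0, 211.0, 282.0, 247.0] 260.4 226.7
pad_a 0.82 [281.0, 190.0, 316.0, 218.0] 299.7 202.9
pad_a 0.79 [302.0, 176.0, 341.0, 208.0] 319.2 192.0
side [[535.7, 0.0, 279.0], [0.0, 535.7, 212.9], [0.0, 0.0, 1.0]] [[-0.92, -0.392, 0.012], [-0.247, 0.555, -0.795], [0.304, -0.734, -0.607]] [0.515, 0.236, 0.937]
socket_box 0.6 [226.0, 177.0, 351.0, 300.0] 287.5 235.6
socket_box 0.42 [260.0, 207.0, 318.0, 240.0] 289.0 223.2
cover_a 0.93 [247.0, 226.0, 304.0, 259.0] 273.4 241.1
cover_a 0.82 [276.0, 194.0, 331.0, 220.0] 303.5 206.7
cover_a 0.73 [264.0, 207.0, 314.0, 242.0] 288.9 223.3
pad_a 0.93 [264.0, 205.0, 313.0, 237.0] 288.9 223.2
pad_a 0.87 [243.0, 224.0, 300.0, 256.0] 272.5 241.0
pad_a 0.63 [291.0, 180.0, 343.0, 204.0] 317.9 192.0
pad_a 0.58 [275.0, 193.0, 330.0, 223.0] 303.8 207.0
0.4 [0.16976914 0.5231057  0.30253048] [ 1.56268462e-01  9.87714611e-01 -1.22577837e-04 -3.09794140e-05] [-0.09447841  0.14750899  0.62540474]
```

```bash
cat > h.py <<'E'
from cell import manip
import cv2,numpy as np
def P(c):
    k=manip.calibration(c);return k["K"]@np.c_[k["R"],k["t"]]
def tri(a,b,ca="scene",cb="side"):
    X=cv2.triangulatePoints(P(ca),P(cb),np.float64(a).T,np.float64(b).T);return (X[:3]/X[3]).T
def proj(c,X):
    x=P(c)@np.r_[np.float64(X).T,np.ones((1,len(X)))];return (x[:2]/x[2]).T
def plane(c,uv,z):
    p=P(c);H=np.c_[p[:,0],p[:,1],p[:,2]*z+p[:,3]]
    x=np.linalg.inv(H)@np.r_[np.float64(uv).T,np.ones((1,len(uv)))];return (x[:2]/x[2]).T
E
python3 - <<'E'
from h import *
A=[(260.8,226.8),(281.1,214.7),(300,203),(319,192)];B=[(273,241),(289,223.2),(303.6,206.9),(317.9,192)]
print(tri(A,B).round(3).tolist());print(plane("scene",A,.061).round(3).tolist(),plane("side",B,.061).round(3).tolist())
for c,(l,t,r,b) in dict(scene=(190,130,390,280),side=(190,150,390,300)).items():
    f=cv2.imread(f"pics/{c}0.png");cv2.imwrite(f"pics/{c}0z.png",cv2.resize(f[t:b,l:r],None,fx=4,fy=4,interpolation=2))
E
```

```text
[[0.565, 0.02, 0.066], [0.558, -0.046, 0.065], [0.551, -0.11, 0.066], [0.542, -0.176, 0.065]]
[[0.569, 0.018], [0.561, -0.048], [0.554, -0.113], [0.546, -0.179]] [[0.567, 0.015], [0.56, -0.05], [0.552, -0.115], [0.543, -0.18]]
```

View pics/scene0z.png

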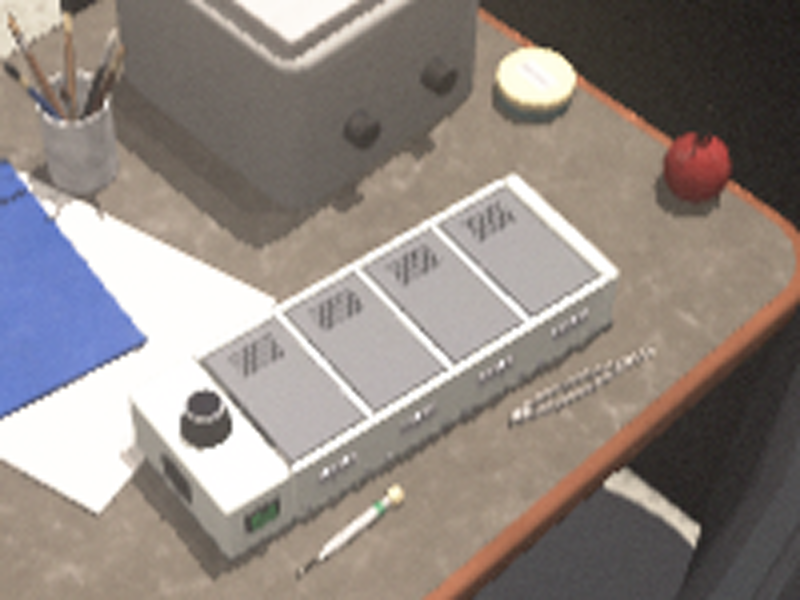

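View pics/side0z.png

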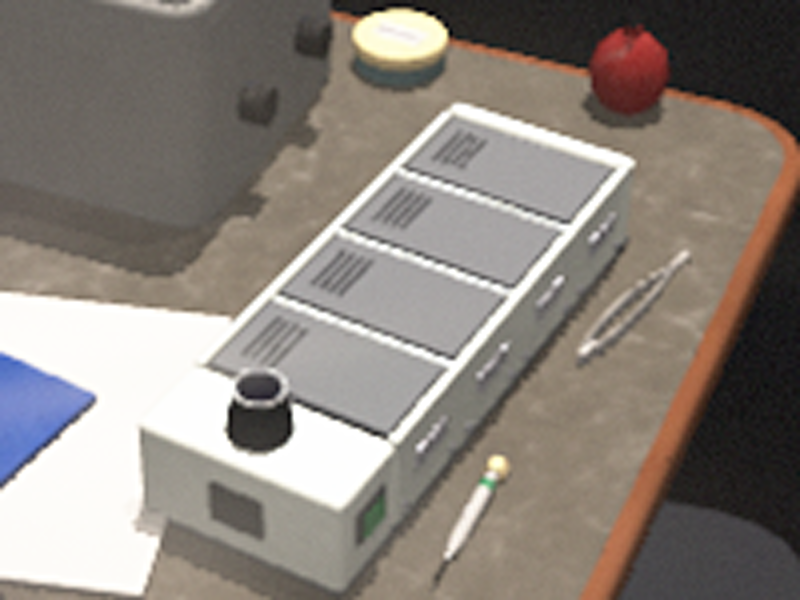

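```bash
python3 - <<'E'
from h import *
A=np.array([(258,353),(337,309),(414,263),(491,220)])/4+[190,130];B=np.array([(276,340),(342,271),(402,208),(460,149)])/4+[190,150]
print(tri(A,B).round(4).tolist());p=plane("scene",A,.062);q=plane("side",B,.062);print(p.round(3).tolist(),q.round(3).tolist())
m=(p+q)/2;d=m[0]-m[3];print("yaw",-np.arctan2(d[0],d[1]),np.hypot(*d)/3)
print("corners scene (front-left of cover a, front-right d, rear right d):",plane("scene",np.array([(296,464),(604,273),(512,187)])/4+[190,130],.061).round(3).tolist())
print("side",plane("side",np.array([(392,436),(618,167),(462,114)])/4+[190,150],.061).round(3).tolist())
print("cleaner foot",plane("scene",np.array([(285,205),(470,95)])/4+[190,130],0.01).round(3).tolist())
print("blower top etc",plane("scene",np.array([(697,135),(536,75)])/4+[190,130],.05).round(3).tolist())
E
```

```text
[[0.5992, 0.0121, 0.0634], [0.5897, -0.0501, 0.0655], [0.5833, -0.1168, 0.0636], [0.5752, -0.1846, 0.0618]]
[[0.6, 0.011], [0.591, -0.052], [0.584, -0.118], [0.575, -0.184]] [[0.6, 0.011], [0.592, -0.054], [0.584, -0.119], [0.575, -0.184]]
yaw -0.12704017550002392 0.0656686788986544
corners scene (front-left of cover a, front-right d, rear right d): [[0.519, 0.052], [0.489, -0.206], [0.587, -0.218]]
side [[0.52, 0.052], [0.489, -0.205], [0.587, -0.22]]
cleaner foot [[0.719, -0.12], [0.704, -0.301]]
blower top etc [[0.534, -0.362], [0.659, -0.322]]
```

Request:
{"name": "jog_arm", "arguments": {
  "motion": [
    [0,0.3,-0.35,0,0.2],
    [0,0.6,-0.7,0,0.2],
    [0,0.6,-0.7,0,0.2],
    [0,0.6,-0.7,0,0.2],
    [0,0.6,-0.7,0,0.2],
    [0,0.6,-0.7,0,0.2],
    [0,0.6,-0.7,0,0.2],
    [0,0.6,-0.7,0,0.2],
    [0,0.6,-0.7,0,0.2],
    [0,0.6,-0.7,0,0.2],
    [0,0.6,-0.7,0,0.2],
    [0,0.6,-0.7,0,0.16]
  ]
}}

```text
clock: 1.4
ee_pos: [0.3774, 0.2805, 0.3029]
tool_rot: [0.062, 0.998, 0.0, 0.0]
force: [0.6, 0.7, -0.5]
opening: 0.0176
grasp_force: 0.0
```

Request:
{"name": "jog_arm", "arguments": {
  "motion": [
    [0,0.6,-0.7,0,0],
    [0,0.6,-0.7,0,0],
    [0,0.6,-0.7,-0.4,0],
    [0,0.6,-0.7,-0.4,0],
    [0,0.6,-0.7,-0.4,0],
    [0,0.6,-0.7,-0.4,0],
    [0,0.6,-0.7,-0.4,0],
    [0,0.6,-0.7,-0.4,0],
    [0,0.6,-0.7,-0.4,0],
    [0,0.6,-0.7,-0.4,0],
    [0,0.6,-0.7,-0.3,0],
    [0,0,0,0,0]
  ]
}}

```text
clock: 2.4
ee_pos: [0.5761, 0.0469, 0.1947]
tool_rot: [0.065, 0.998, -0.001, -0.001]
force: [-0.3, -0.5, 0.0]
opening: 0.0002
grasp_force: 0.0
```

Request:
{"name": "jog_arm", "arguments": {
  "motion": [
    [0,0.4,-0.6,0,0],
    [0,0.4,-0.6,0,0],
    [0,0,0,-0.5,0],
    [0,0,0,-0.5,0],
    [0,0,0,0,0]
  ]
}}

```text
clock: 2.82
ee_pos: [0.5972, 0.0148, 0.1646]
tool_rot: [0.063, 0.998, 0.0, -0.003]
force: [-0.6, -0.4, -0.8]
opening: 0.0007
grasp_force: 0.0
```

```bash
python3 - <<'E'
from h import *
for c,(l,t,r,b) in dict(scene=(190,130,390,280)).items():
    f=manip.grab_frame(c);cv2.imwrite(f"pics/{c}1.png",cv2.resize(f[t:b,l:r,::-1],None,fx=4,fy=4,interpolation=2))
s=manip.read_state();print(s["ee_pos"],s["force"])
E
```

```text
[0.59758477 0.01503022 0.16596515] [-0.57631136  1.06752362  0.10811703]
```

View pics/scene1.png

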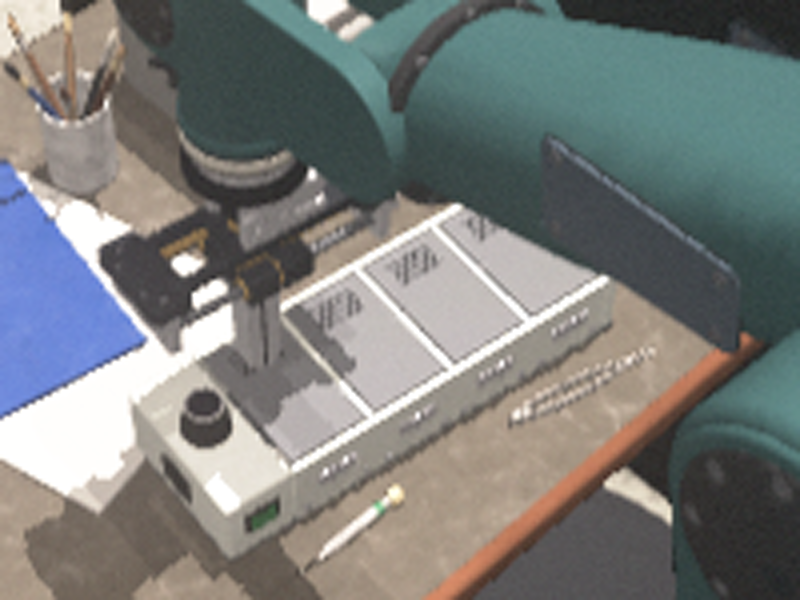

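Request:
{"name": "jog_arm", "arguments": {
  "motion": [
    [0,0,0,-0.15,0],
    [0,0,0,0,0]
  ]
}}

```text
clock: 3.03
ee_pos: [0.5988, 0.0151, 0.1636]
tool_rot: [0.062, 0.998, 0.0, 0.0]
force: [-0.7, 0.1, 0.4]
opening: 0.0003
grasp_force: 0.0
```

Request:
{"name": "jog_arm", "arguments": {
  "motion": [
    [0,0,0,-0.07,0],
    [0,0,0,0,0]
  ]
}}

```text
clock: 3.2
ee_pos: [0.5989, 0.0149, 0.1616]
tool_rot: [0.062, 0.998, 0.0, 0.0]
force: [0.3, -0.7, 0.5]
opening: 0.0003
grasp_force: 0.0
```

Request:
{"name": "jog_arm", "arguments": {
  "motion": [
    [0,0,0,-0.05,0],
    [0,0,0,0,0]
  ]
}}

```text
clock: 3.37
ee_pos: [0.5988, 0.0147, 0.1597]
tool_rot: [0.062, 0.998, 0.0, 0.0]
force: [0.2, 0.6, -0.5]
opening: 0.0002
grasp_force: 0.0
```

Request:
{"name": "jog_arm", "arguments": {
  "motion": [
    [0,0,0,-0.05,0],
    [0,0,0,0,0]
  ]
}}

```text
clock: 3.53
ee_pos: [0.5989, 0.0147, 0.159]
tool_rot: [0.062, 0.998, 0.0, 0.0]
force: [-1.2, -0.1, 3.5]
opening: 0.0009
grasp_force: 1.7
```

Request:
{"name": "jog_arm", "arguments": {
  "motion": [
    [0,0,0,-0.04,0],
    [0,0,0,0,0]
  ]
}}

```text
clock: 3.7
ee_pos: [0.5989, 0.0147, 0.1589]
tool_rot: [0.062, 0.998, 0.0, 0.001]
force: [-3.3, -0.7, 7.7]
opening: 0.0003
grasp_force: 4.0
```

Request:
{"name": "jog_arm", "arguments": {
  "motion": [
    [0,0,0,-0.03,0],
    [0,0,0,0,0]
  ]
}}

```text
clock: 3.87
ee_pos: [0.599, 0.0147, 0.1589]
tool_rot: [0.062, 0.998, 0.0, 0.001]
force: [-4.8, 1.2, 10.3]
opening: 0.0004
grasp_force: 5.4
```

Request:
{"name": "jog_arm", "arguments": {
  "motion": [
    [0,0,0,0.3,0],
    [0,-0.06,-0.56,0,0],
    [0,-0.06,-0.56,0,0],
    [0,-0.06,-0.56,0,0],
    [0,-0.06,-0.56,0,0],
    [0,0,0,0,0],
    [0,0,0,-0.2,0],
    [0,0,0,-0.04,0],
    [0,0,0,0,0]
  ]
}}

```text
clock: 4.62
ee_pos: [0.5917, -0.0519, 0.1573]
tool_rot: [0.062, 0.998, 0.0, -0.0]
force: [0.3, -0.7, 0.0]
opening: 0.0005
grasp_force: 0.1
```

Request:
{"name": "jog_arm", "arguments": {
  "motion": [
    [0,0,0,-0.05,0],
    [0,0,0,0,0]
  ]
}}

```text
clock: 4.78
ee_pos: [0.5916, -0.0518, 0.1562]
tool_rot: [0.062, 0.998, 0.0, -0.0]
force: [1.0, 0.2, 2.0]
opening: 0.0003
grasp_force: 0.6
```

Request:
{"name": "jog_arm", "arguments": {
  "motion": [
    [0,0,0,-0.05,0],
    [0,0,0,0,0]
  ]
}}

```text
clock: 4.95
ee_pos: [0.5916, -0.052, 0.1547]
tool_rot: [0.062, 0.998, 0.0, -0.0]
force: [-0.1, 0.6, 0.9]
opening: 0.0004
grasp_force: 0.8
```

Request:
{"name": "jog_arm", "arguments": {
  "motion": [
    [0,0,0,-0.04,0],
    [0,0,0,0,0]
  ]
}}

```text
clock: 5.12
ee_pos: [0.5915, -0.0521, 0.1534]
tool_rot: [0.062, 0.998, 0.0, -0.0]
force: [-0.3, 0.5, 1.4]
opening: 0.0004
grasp_force: 0.8
```

Request:
{"name": "jog_arm", "arguments": {
  "motion": [
    [0,0,0,-0.13,0],
    [0,0,0,-0.13,0],
    [0,0,0,-0.13,0],
    [0,0,0,0,0]
  ]
}}

```text
clock: 5.45
ee_pos: [0.5912, -0.0526, 0.1405]
tool_rot: [0.063, 0.998, 0.0, -0.001]
force: [1.9, 0.1, 0.7]
opening: 0.0004
grasp_force: 0.5
```

Request:
{"name": "jog_arm", "arguments": {
  "motion": [
    [0,0,0,-0.13,0],
    [0,0,0,-0.13,0],
    [0,0,0,-0.13,0],
    [0,0,0,0,0]
  ]
}}

```text
clock: 5.78
ee_pos: [0.591, -0.0525, 0.1288]
tool_rot: [0.063, 0.998, 0.0, -0.001]
force: [0.3, 0.4, 0.7]
opening: 0.0003
grasp_force: 0.3
```

Request:
{"name": "jog_arm", "arguments": {
  "motion": [
    [0,0,0,-0.13,0],
    [0,0,0,-0.07,0],
    [0,0,0,0,0]
  ]
}}

```text
clock: 6.03
ee_pos: [0.5912, -0.0525, 0.1234]
tool_rot: [0.062, 0.998, 0.0, -0.001]
force: [0.4, 0.2, 0.3]
opening: 0.0005
grasp_force: 0.2
```

```bash
python3 - <<'E'
from h import *
for c,(l,t,r,b) in dict(side=(190,130,390,280)).items():
    f=manip.grab_frame(c);cv2.imwrite(f"pics/{c}2.png",cv2.resize(f[t:b,l:r,::-1],None,fx=4,fy=4,interpolation=2))
s=manip.read_state();print(s["ee_pos"],s["force"])
E
```

```text
[ 0.59130281 -0.05247956  0.12362531] [ 0.30198362  0.24043311 -1.15895129]
```

View pics/side2.png

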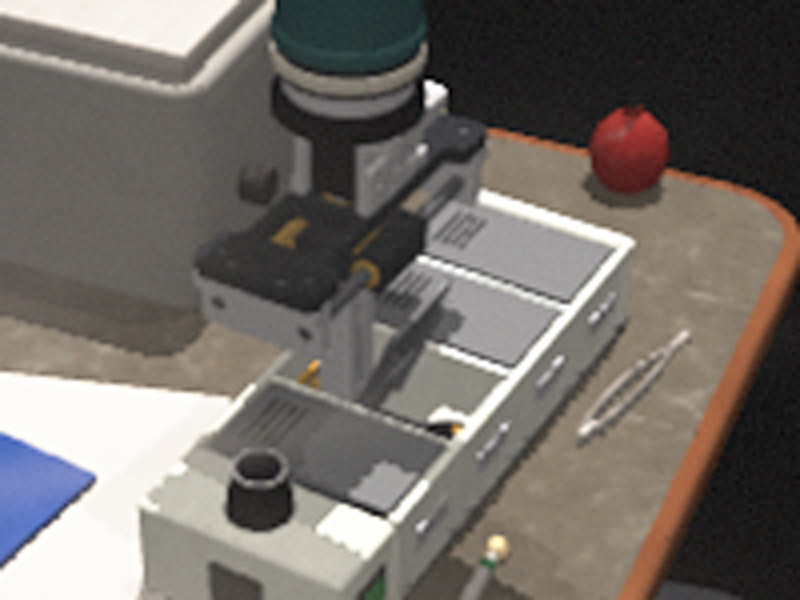

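Request:
{"name": "jog_arm", "arguments": {
  "motion": [
    [0,0,0,0.5,0],
    [0,0,0,0.75,0],
    [0,0,0,0.75,0],
    [0,0,0,0.75,0],
    [0,0,0,0.75,0],
    [0,0,0,0,0],
    [0,-0.68,0.09,0,0],
    [0,-0.68,0.09,0,0],
    [0,-0.68,0.09,0,0],
    [0,-0.68,0.09,0,0],
    [0,-0.68,0.09,0,0],
    [0,0,0,0,0]
  ]
}}

```text
clock: 7.08
ee_pos: [0.4864, -0.0384, 0.2277]
tool_rot: [0.062, 0.998, 0.0, -0.002]
force: [-0.4, -0.2, -0.9]
opening: 0.0004
grasp_force: 0.0
```

Request:
{"name": "jog_arm", "arguments": {
  "motion": [
    [0,0,0,-0.6,0],
    [0,0,0,-0.6,0],
    [0,0,0,0,0]
  ]
}}

```text
clock: 7.33
ee_pos: [0.4879, -0.0387, 0.1888]
tool_rot: [0.063, 0.998, 0.001, -0.004]
force: [0.2, 1.0, -0.1]
opening: 0.0004
grasp_force: 0.0
```

```bash
python3 - <<'E'
from h import *
for c,(l,t,r,b) in dict(side=(190,130,390,280)).items():
    f=manip.grab_frame(c);cv2.imwrite(f"pics/{c}3.png",cv2.resize(f[t:b,l:r,::-1],None,fx=4,fy=4,interpolation=2))
s=manip.read_state();print(s["ee_pos"],s["force"])
E
```

```text
[ 0.48859628 -0.03887691  0.19051064] [ 1.24531567  0.21221847 -0.33254359]
```

View pics/side3.png

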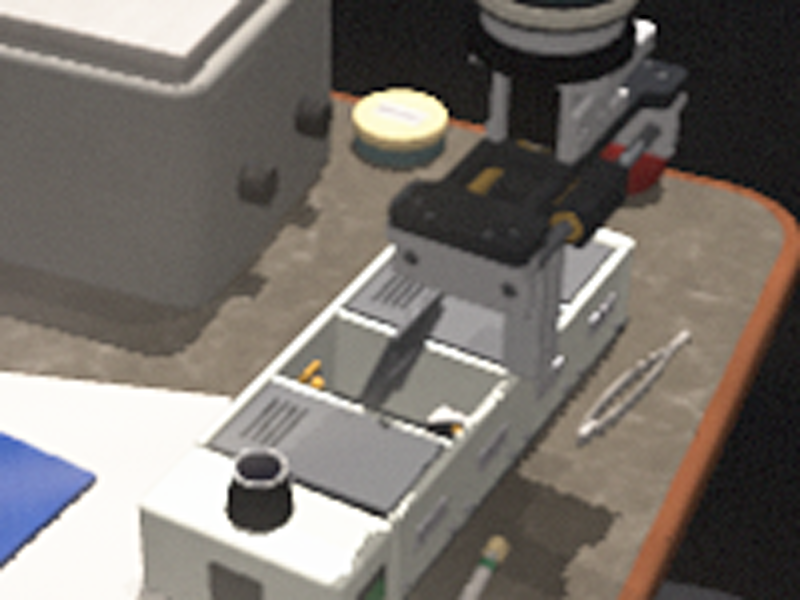

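Request:
{"name": "jog_arm", "arguments": {
  "motion": [
    [0,0.3,-0.04,0,0],
    [0,0.3,-0.04,0,0],
    [0,0.3,-0.04,0,0],
    [0,0.3,-0.04,0,0],
    [0,0.2,-0.025,0,0],
    [0,0.2,-0.025,0,0],
    [0,0,0,0,0]
  ]
}}

```text
clock: 7.97
ee_pos: [0.5388, -0.0456, 0.1933]
tool_rot: [0.062, 0.998, 0.0, 0.0]
force: [0.7, -0.0, -0.7]
opening: 0.0003
grasp_force: 0.0
```

Request:
{"name": "jog_arm", "arguments": {
  "motion": [
    [0,0.15,-0.02,0,0],
    [0,0.15,-0.02,0,0],
    [0,0.15,-0.02,0,0],
    [0,0,0,0,0]
  ]
}}

```text
clock: 8.3
ee_pos: [0.5517, -0.0472, 0.1932]
tool_rot: [0.062, 0.998, 0.0, 0.0]
force: [-0.6, 0.3, -0.8]
opening: 0.0004
grasp_force: 0.0
```

Request:
{"name": "jog_arm", "arguments": {
  "motion": [
    [0,0.13,-0.015,0,0],
    [0,0.13,-0.015,0,0],
    [0,0,0,0,0]
  ]
}}

```text
clock: 8.55
ee_pos: [0.5594, -0.0481, 0.1931]
tool_rot: [0.062, 0.998, 0.0, 0.0]
force: [-0.5, -0.3, 0.1]
opening: 0.0004
grasp_force: 0.0
```

Request:
{"name": "jog_arm", "arguments": {
  "motion": [
    [0,0.08,-0.01,0,0],
    [0,0,0,0,0]
  ]
}}

```text
clock: 8.72
ee_pos: [0.5614, -0.0484, 0.193]
tool_rot: [0.062, 0.998, 0.0, -0.0]
force: [0.1, 1.1, 0.7]
opening: 0.0006
grasp_force: 0.1
```

```bash
python3 - <<'E'
from h import *
for c,(l,t,r,b) in dict(side=(190,130,390,280)).items():
    f=manip.grab_frame(c);cv2.imwrite(f"pics/{c}4.png",cv2.resize(f[t:b,l:r,::-1],None,fx=4,fy=4,interpolation=2))
s=manip.read_state();print(s["ee_pos"],s["force"])
E
```

```text
[ 0.56136427 -0.04838079  0.19305614] [0.18302505 0.16749851 0.03627626]
```

View pics/side4.png

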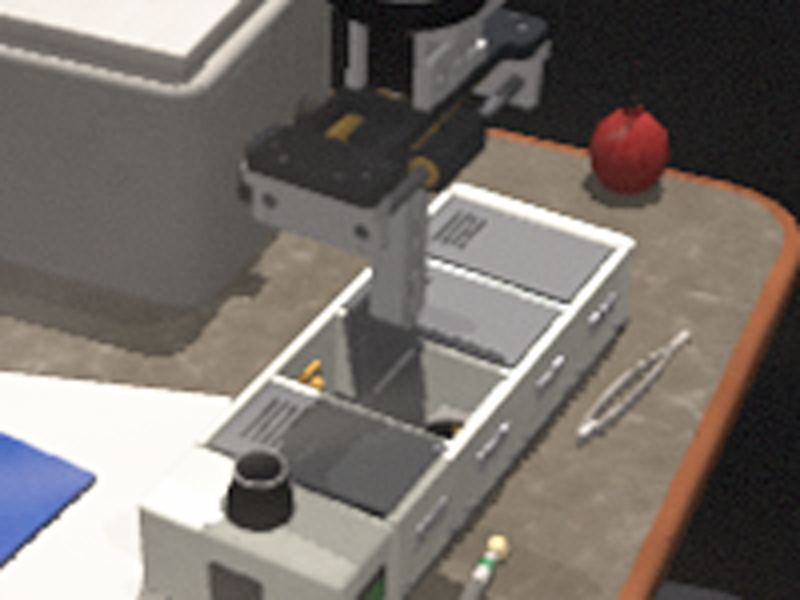

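Request:
{"name": "jog_arm", "arguments": {
  "motion": [
    [0,0.04,-0.005,0,0],
    [0,0,0,0,0]
  ]
}}

```text
clock: 8.93
ee_pos: [0.5624, -0.0485, 0.1931]
tool_rot: [0.062, 0.998, 0.0, -0.0]
force: [-0.7, 0.1, -0.7]
opening: 0.0005
grasp_force: 0.3
```

Request:
{"name": "jog_arm", "arguments": {
  "motion": [
    [0,-0.1,0.01,0,0],
    [0,-0.4,0.05,0,0],
    [0,-0.7,0.09,0,0],
    [0,-0.7,0.09,0,0],
    [0,-0.7,0.09,0.3,0],
    [0,-0.6,0.09,0.8,0],
    [0,-0.6,0.09,1,0],
    [0,0,0,1,0],
    [0,0,0,0.8,0],
    [0,0,0,0,0],
    [0,0,0,0,0]
  ]
}}

```text
clock: 9.85
ee_pos: [0.4489, -0.0333, 0.312]
tool_rot: [0.062, 0.998, -0.0, 0.002]
force: [-0.6, -0.4, -0.9]
opening: 0.0005
grasp_force: 0.0
```

```bash
python3 - <<'E'
from h import *
ims=[]
for c,(l,t,r,b) in dict(side=(210,140,350,290),scene=(210,130,350,280)).items():
    f=manip.grab_frame(c);ims.append(cv2.resize(f[t:b,l:r,::-1],(400,429),interpolation=2))
cv2.imwrite("pics/fin.png",np.hstack(ims))
s=manip.read_state();print(s["clock"],s["ee_pos"],s["force"])
yx=np.array([.125,.992]);xx=np.array([.992,-.125]);pin=np.array([.5915,-.053])-.028*xx
for a in(1.57,1.75,1.9):
    X=[np.r_[pin+s*.03*yx-.054*np.cos(a)*xx,.059+.054*np.sin(a)] for s in(1,-1)]
    print(a,((proj("side",X)-[210,140])*400/140).round().tolist(),((proj("scene",X)-[210,130])*400/140+[400,0]).round().tolist())
E
```

```text
9.95 [ 0.44808253 -0.03312808  0.3088368 ] [ 0.27732333  1.2016221  -0.0696154 ]
1.57 [[200.0, 201.0], [242.0, 158.0]] [[576.0, 220.0], [629.0, 189.0]]
1.75 [[188.0, 197.0], [230.0, 155.0]] [[569.0, 214.0], [623.0, 183.0]]
1.9 [[178.0, 196.0], [221.0, 154.0]] [[564.0, 210.0], [617.0, 179.0]]
```

View pics/fin.png

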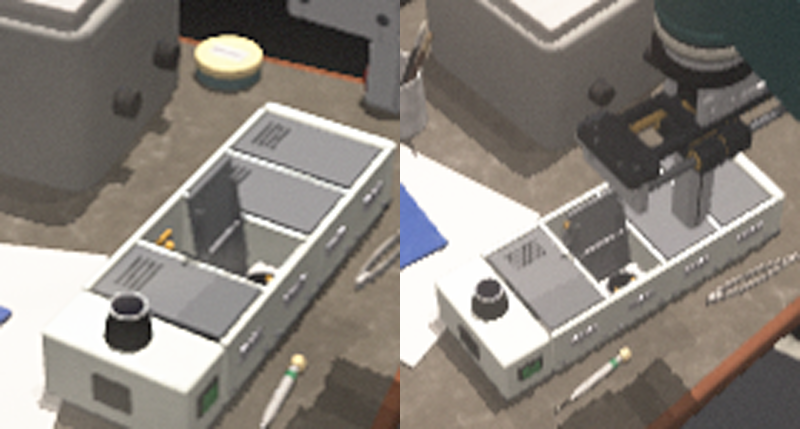

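The side view shows cover b's lip at about (188,197) to (233,154). That matches roughly 1.75 rad, so it is past upright and standing free. The other covers and the tools are where they were.

```bash
python3 -c "
from cell import manip
print(manip.sign_off())"
```

```text
the job is handed in; nothing more can be done
None
```

Cover b, second from the left, was the free one: it now leans back past upright at about 1.75 rad (image estimate) and stays there, a was caught, c and d weren't pressed, and the job is handed in.

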